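# Stand the toppled parts bin up and push it back into its row

### The job

The empty yellow parts bin has toppled onto its front. Push it over with a fingertip so that it stands upright on its base, then push it along the bench into the gap between the two blue bins until it is square and fully home against the back rail. Do not lift or carry it, and leave the blue bins and the other things on the bench where they are.

Things in the scene. Friction and masses are not known exactly. Their poses are not given: they have to be found in the camera images.
- bin: Empty yellow stacking bin, 120 long x 100 wide x 65 high, walls 3, about 0.11 to 0.18 kg. Origin: centre of its underside; x from the low front (34 high) to the rear wall (65 high), y across, z out of its mouth. At the start it lies on its front wall: x points up (rear wall on top, level), z (mouth) roughly to the robot, underside towards the rail, origin 60 above the bench.
- bin_edge (a point): Middle of the bin's lower front edge, x = -60, y = z = 0 of the bin. The bin tips upright about this edge, which stays on the bench. The centre of mass is about 68 from the front and 18 above the underside: tipped 15 degrees from lying, the bin falls on to its base by itself; pushed the other way it falls on its mouth.
- bin_rim (a point): Middle of the top edge of the bin's rear wall, x = 58, y = 0, z = 65 of the bin. At the start it is 118 above the bench on the robot's side of the bin: the place to push, towards the rail, for tipping (under 1 N). It rises to about 137 on the way. The side walls slope from 34 high at the front to 65 high, 42 behind the front.
- rail: The fixed aluminium back rail on the bench, 20 thick, 440 long, 40 high, behind the row of bins. Origin: centre of its underside; x points square away from the bins (roughly away from the robot), y along the rail, z up. The bins' rear walls stand against its face at x = -10.
- place (a point): Point on the bench where the origin of the yellow bin is when it is fully home: the middle of the gap, 70 in front of the rail's middle (x = -70, y = 0 of the rail). Its axes are the rail's. The gap between the blue bins is 148 wide, so the 100 wide bin has 24 to spare on each side when centred.
- bolt_bin: Blue stacking bin full of bolts, same shape and size as the yellow one, upright, about 0.75 kg, loose; to the left or right of the gap, its centre 124 from the middle of the gap, front towards the robot. Origin and axes as for the yellow bin.
- bracket_bin: Blue stacking bin full of small angle brackets, about 0.65 kg, loose, on the other side of the gap; same shape and frame.
- adapter: Black power adapter brick lying on the bench, 92 x 50 x 32 high with a 14 mm cable stub at its +x end. Origin at the centre of its underside.
- offcut: Short offcut of 30 x 30 aluminium slotted profile standing on end, 70 high. Origin at the centre of its underside.
Not all that is in view belongs to the job. There is more than one size of the bin; the job needs the smallest.

How it is judged:
By the outcome, as a careful person would: the job done as asked, in the order asked, and still so for the second after the job is handed in, with the robot touching nothing.
It also fails if it takes over 64 s, if anything falls off the work surface, if the arm or the gripper's body presses on something with over 40 N, if the wrist force passes 120 N, or if a joint passes its speed limit or range.

### The arm

A 7-joint arm with a two-finger parallel gripper is mounted at the origin on the work surface. World frame = base frame: x ahead of the robot, y to its left, z up, the work surface at z = 0. Lengths are in m, angles in rad, forces in N, time in s.
With the tool pointing down it reaches from about 0.35 to 0.775 m from the base axis. Payload 3.1 kg.
Tool frame: the origin (TCP) lies midway between the tips of the shut fingers; the grasp point (between the pads) lies env.grip_point_offset behind it (env.grip_point_offset is the distance from the TCP to the grasp point, in m); z points along the fingers, y is the line along which they close (so a half turn about z gives the same grasp; the last joint's range is limited). The gripper opens to 85 mm and grips with 20 to 120 N. Pads are 22 mm wide; open, the fingers measure 114 mm over their backs; the gripper's body (76 mm by 85 mm) begins 54 mm behind the grasp point. The pads swing forward as they close: fully open they stand 13 mm farther back than shut.
Start: joints at [1.243, 0.311, 0.014, 1.512, -0.004, 1.319, -0.027], TCP at [0.155, -0.528, 0.231] pointing down, gripper open.
Joint ranges: [-2.7, 2.7], [-0.3, 1.91], [-1.27, 1.3], [0.12, 2.57], [-1.44, 4.58], [0.2, 2.03], [-3.05, 3.05]. Speed limits (rad/s): [2.79, 2.79, 3.14, 3.14, 3.14, 3.14, 3.14].

### API

Orientations are given as a unit quaternion [x, y, z, w].
In Python, from rig import env gives the robot as it stands. The module is installed in compiled form; this text tells all that it offers.
- The arm moves only by the shell command python3 -m inch 'ROWS' [OPENING]. ROWS is JSON, one flat list of numbers, 4 for each row, row after row: the shift along the tool's x, y, z normalised to -1 to 1, where 1 is 0.025 m, then the turn about the tool's z normalised to -1 to 1, where 1 is 4 degrees. In form: [x, y, z, roll, x, y, z, roll, ...]. A call has exactly 10 rows; each row shifts and turns the commanded pose from where the row before left it, along the tool's axes as they then stand; what a row does not reach is not made up. A row lasts 1/12 s, in which the tool goes at most 41.7 mm and 7.16 degrees, less where a joint would pass 70% of its speed; a pose out of reach is approached as far as the arm can. A call with a number of a shift or a turn outside -1 to 1 is refused whole. A call with a gripper value outside its range is refused whole. OPENING is the closure in counts, from 0 (fully open) to 255 (shut), set as the call begins (- or left out, the last holds). The fingers move at their own pace and stop on an object; the grip force is fixed at half the most. Time passes only in rows, so rows that do not move let the fingers close, or fill a call up. It gives the time, the measured TCP pose, the force, the opening and the grip force at its end, in the units of the state.
- env.sense(): the state, without advancing time (a new reading comes with each control period).
- env.read_camera(name): name is "scene" or "top" or "wrist"; returns (picture, depth): 384x512x3 uint8, red, green, blue; 384x512 float32, m along the optical axis (not along the pixel's ray), 0 where there is no reading.
- env.camera_info(name): a dict with "fx", "fy", "cx", "cy" (pixels), "rvec" (rotation vector, rad) and "tvec" (3), from world to camera coordinates, as OpenCV has them; the wrist camera has in their place "hand_eye" (4x4, takes a point from camera to tool coordinates, whose origin is the TCP and whose axes are the flange's). Camera axes: x right, y down, z forward; pixel columns grow to the right and rows downward; lengths in m; the calibration is good to about 2 mm. The wrist camera is an equidistant fisheye: a pixel r from the principal point sees the ray r / f radians off the axis. A picture is of the moment at which its call begins: read the wrist's pose just before it. camera_info takes no time and is no camera call.
- env.close_job(): hands the job in; it is judged then, once.
Trained networks look in the newest picture that a camera, given by its name, has taken for a name from the list of things; names that differ only in an ending like _2 or _b are one class to them, and where a whole thing is asked for, a point or a joint stands for the part that bears it (a point fixed in the world has none). Each returns a list of dicts, best first, with "score" (0 to 1); they miss things now and then, are a little off and sometimes report something else, mostly with a low value. They report only what shows in the picture. A call takes as long as a camera call. They do not tell look-alikes from the thing itself.
- env.look_for(name, camera): "position" ([column, row] in pixels, amid what is visible of it).
- env.tip_of(name, camera): "position" ([column, row] in pixels: a listed point, or the origin of a listed thing).
The state is a dict: "time_s": time; "joint_pos": joint angles; "qvel": joint speeds; "effort": joint torques, N m; "position": TCP position; "tcp_rot": TCP orientation; "force": force on the tool from outside, world axes, zero at the start; "torque": the same for the moment, N m; "opening": finger opening in m; "finger_force": force on a finger pad.
Only numpy, scipy, OpenCV 4.12 (cv2) and the standard library are available. Lean on these libraries where they do the work, as an engineer would, in place of code of your own. Each camera call takes 0.05 s, during which the arm holds its last target. There are 200 camera calls.

## Working session

There is one attempt and no reset: what is moved stays moved. The work goes in short steps, Python scripts to look and compute and a shell command to move; the robot and the scene stay as the last step left them, time stands still between calls to the robot, and variables do not carry over. Pictures are saved under pics/ and viewed, at most 10 in all, crops included, and the job is handed in when it is done.

```bash
mkdir -p pics; cat > h.py <<'E'
import numpy as np, cv2
from rig import env
from scipy.spatial.transform import Rotation as R
def shot(c,fn=None):
    p,d=env.read_camera(c)
    if fn: cv2.imwrite('pics/'+fn,p[:,:,::-1])
    return p,d
def world(c,d):
    i=env.camera_info(c); Rm=cv2.Rodrigues(np.array(i['rvec'],float))[0]; t=np.array(i['tvec']).ravel()
    v,u=np.mgrid[:d.shape[0],:d.shape[1]]
    P=np.stack([(u-i['cx'])/i['fx']*d,(v-i['cy'])/i['fy']*d,d],-1)
    return (P-t)@Rm
def proj(c,X):
    i=env.camera_info(c); 
    K=np.array([[i['fx'],0,i['cx']],[0,i['fy'],i['cy']],[0,0,1.]])
    return cv2.projectPoints(np.atleast_2d(np.array(X,float)),np.array(i['rvec'],float),np.array(i['tvec'],float),K,None)[0][:,0]
E
python3 - <<'E'
from h import *
np.set_printoptions(precision=3,suppress=True)
s=env.sense();print(s['position'],s['tcp_rot'],s['opening'],env.grip_point_offset)
ims=[]
for c in ['top','scene']:
    p,d=shot(c);W=world(c,d);ims.append(p)
    np.save(c+'.npy',W)
    for n in ['bin','bin_rim','bin_edge','rail','place','bolt_bin','bracket_bin','adapter','offcut']:
        for r in (env.tip_of(n,c) or [])[:3]:
            u,v=r['position'];
            print(c,n,round(r['score'],2),np.round([u,v]),W[int(min(max(v,0),383)),int(min(max(u,0),511))])
    cv2.imwrite(f'pics/{c}0.png',p[:,:,::-1])
E
```

```text
[ 0.155 -0.527  0.23 ] [ 0.99   0.142 -0.    -0.001] 0.08551575010943224 0.0187
top bin 0.8 [342. 298.] [ 0.306 -0.143  0.16 ]
top bin 0.71 [189. 274.] [0.341 0.174 0.069]
top bin 0.7 [240. 225.] [0.449 0.06  0.118]
top bin_rim 0.95 [146. 306.] [0.289 0.243 0.165]
top bin_rim 0.9 [245. 254.] [ 0.383  0.053 -0.002]
top bin_rim 0.64 [326. 266.] [ 0.367 -0.111  0.166]
top bin_edge 0.59 [196. 270.] [0.345 0.172 0.001]
top rail 0.96 [260.  98.] [0.758 0.019 0.041]
top bolt_bin 0.91 [311. 126.] [ 0.695 -0.105  0.023]
top bracket_bin 0.93 [214. 131.] [0.673 0.128 0.044]
top adapter 0.97 [382. 200.] [ 0.514 -0.268  0.036]
top offcut 0.85 [157. 201.] [0.506 0.261 0.037]
scene bin 0.9 [267. 131.] [0.337 0.171 0.084]
scene bin 0.85 [260. 177.] [0.455 0.074 0.046]
scene bin 0.75 [164. 162.] [ 0.366 -0.169  0.161]
scene bin_rim 0.94 [279.  91.] [ 0.12   0.351 -0.003]
scene bin_rim 0.91 [183. 157.] [ 0.371 -0.117  0.157]
scene bin_rim 0.82 [244. 150.] [0.401 0.056 0.118]
scene bin_edge 0.97 [271. 150.] [ 0.35  0.18 -0.  ]
scene bin_edge 0.78 [255. 189.] [0.459 0.058 0.002]
scene bin_edge 0.59 [166. 177.] [ 0.388 -0.182  0.13 ]
scene rail 0.69 [299. 277.] [0.776 0.009 0.019]
scene place 0.32 [299. 275.] [0.777 0.004 0.032]
scene bolt_bin 0.58 [245. 278.] [ 0.71  -0.115  0.017]
scene bracket_bin 0.94 [319. 234.] [0.701 0.121 0.03 ]
scene bracket_bin 0.71 [300. 277.] [0.776 0.009 0.013]
scene adapter 0.67 [153. 255.] [ 0.536 -0.297  0.031]
scene adapter 0.17 [255. 186.] [0.458 0.055 0.013]
scene offcut 0.71 [327. 169.] [0.526 0.266 0.037]
scene offcut 0.26 [253. 186.] [0.453 0.055 0.007]
```

View pics/top0.png

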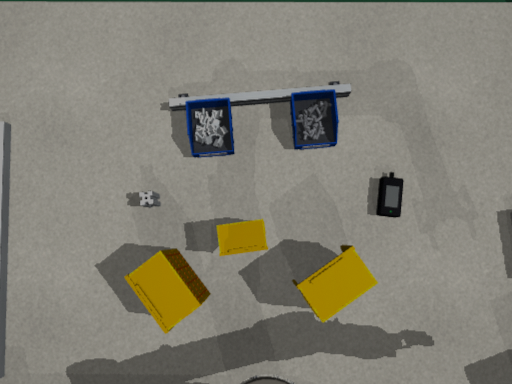

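View pics/scene0.png

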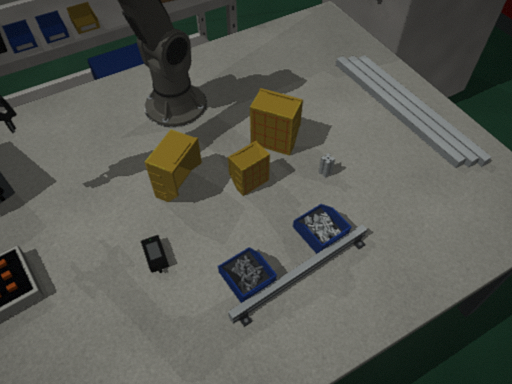

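```bash
cat >> h.py <<'E'
def rect(W,p,hs,z0,z1,x0,x1,y0,y1):
    hsv=cv2.cvtColor(p,cv2.COLOR_RGB2HSV); 
    m=(W[...,2]>z0)&(W[...,2]<z1)&(W[...,0]>x0)&(W[...,0]<x1)&(W[...,1]>y0)&(W[...,1]<y1)
    if hs: m&=(hsv[...,0]>hs[0])&(hsv[...,0]<hs[1])&(hsv[...,1]>90)
    P=W[m]
    return P,cv2.boxPoints(cv2.minAreaRect((P[:,:2]*1000).astype(np.float32)))
E
python3 - <<'E'
from h import *
np.set_printoptions(precision=3,suppress=True)
p=cv2.imread('pics/top0.png')[:,:,::-1].copy();W=np.load('top.npy')
P,b=rect(W,p,(15,35),.105,.135,.35,.5,-.02,.14);print('bin',len(P),P.mean(0),b)
P,b=rect(W,p,None,.036,.046,.7,.82,-.25,.25);print('rail',len(P),b,P[:,1].min(),P[:,1].max())
P=P[(abs(P[:,1]-.015)<.06)];print(np.polyfit(P[:,1],P[:,0],1))
for a in [(.0,.2),(-.2,0)]:
    P,b=rect(W,p,(100,130),.03,.075,.6,.8,*a);print('blue',len(P),b)
for a in [(.06,.35),(-.3,0)]:
    P,b=rect(W,p,(15,35),.1,.2,.2,.5,*a);P=P[P[:,2]>.14];print('big',len(P),P[:,2].max(),cv2.boxPoints(cv2.minAreaRect((P[:,:2]*1000).astype(np.float32))))
E
```

```text
bin 1471 [0.424 0.057 0.121] [[384.656 103.342]
 [399.047   1.726]
 [463.398  10.839]
 [449.007 112.456]]
rail 1483 [[ 667.285  232.729]
 [ 705.005 -204.84 ]
 [ 794.789 -197.1  ]
 [ 757.069  240.469]] -0.19788896619794374 0.2403074668118868
[-0.088  0.766]
blue 622 [[618.181 184.676]
 [627.025  81.108]
 [755.464  92.076]
 [746.62  195.644]]
blue 694 [[ 639.401  -60.82 ]
 [ 647.186 -171.463]
 [ 772.301 -162.66 ]
 [ 764.516  -52.016]]
big 3263 0.17156343856027517 [[234.757 202.827]
 [289.556 132.758]
 [399.736 218.928]
 [344.936 288.997]]
big 3116 0.1732407911721963 [[ 256.253 -103.383]
 [ 336.519 -217.788]
 [ 409.173 -166.814]
 [ 328.907  -52.409]]
```

```bash
cat > d.py <<'E'
import sys,numpy as np
from rig import env
from scipy.spatial.transform import Rotation as R
s=env.sense();r=R.from_quat(s['tcp_rot']);M=r.as_matrix()
t=np.array([float(a) for a in sys.argv[1:4]]);np.set_printoptions(precision=4,suppress=True)
print(s['time_s'],s['position'],'yaw',np.degrees(np.arctan2(M[1,0],M[0,0])),'units',M.T@(t-s['position'])/.025,s['force'],s['opening'])
E
python3 -m inch '[0,0,0,1,0,0,0,1,0.93,-0.73,0,0,0.93,-0.73,0,0,0.93,-0.73,0,0,0.93,-0.73,0,0,0.93,-0.73,0,0,0.93,-0.73,0,0,0.93,-0.73,0,0,0.93,-0.73,0,0]' 255
python3 -m inch '[0.93,-0.73,0,0,0.93,-0.73,0,0,0.93,-0.73,0,0,0.93,-0.73,0,0,0.93,-0.73,0,0,0,-1,0,0,0,-1,0,0,0,-1,0,0,0,-1,0,0,0,-1,0,0]'
python3 d.py .35 .046 .2
```

```text
time_s: 1.83
position: [0.3187, -0.355, 0.2315]
tcp_rot: [0.997, 0.073, 0.0, 0.0]
force: [0.6, -0.3, -0.1]
opening: -0.0
finger_force: 0.0
time_s: 2.67
position: [0.4011, -0.1241, 0.2314]
tcp_rot: [0.997, 0.073, 0.0, 0.0]
force: [0.5, 0.2, 0.1]
opening: 0.0001
finger_force: 0.0
2.6667 [ 0.4011 -0.1241  0.2314] yaw 8.379575800481927 units [-1.0303 -7.0295  1.253 ] [0.4847 0.2242 0.1328] 9.251666931356179e-05
```

```bash
python3 -m inch '[-0.1,-1,0,0,-0.1,-1,0,0,-0.1,-1,0,0,-0.1,-1,0,0,-0.1,-1,0,0,-0.1,-1,0,0,0,-1,0,0,0,0,0,0,0,0,0,0,0,0,0,0]'
python3 d.py .36 .048 .108
python3 - <<'E'
from h import *
p,d=shot('scene'); cv2.imwrite('pics/s1.png',cv2.resize(p[60:260,140:400,::-1],None,fx=3,fy=3))
E
```

```text
time_s: 3.5
position: [0.3611, 0.0451, 0.2314]
tcp_rot: [0.997, 0.073, 0.0, 0.0]
force: [-0.9, -0.2, -1.0]
opening: -0.0003
finger_force: 0.0
3.5 [0.3611 0.0451 0.2314] yaw 8.363491232594898 units [-0.0286 -0.1267  4.9354] [-0.9059 -0.2042 -0.9895] -0.00027814061021663776
```

View pics/s1.png

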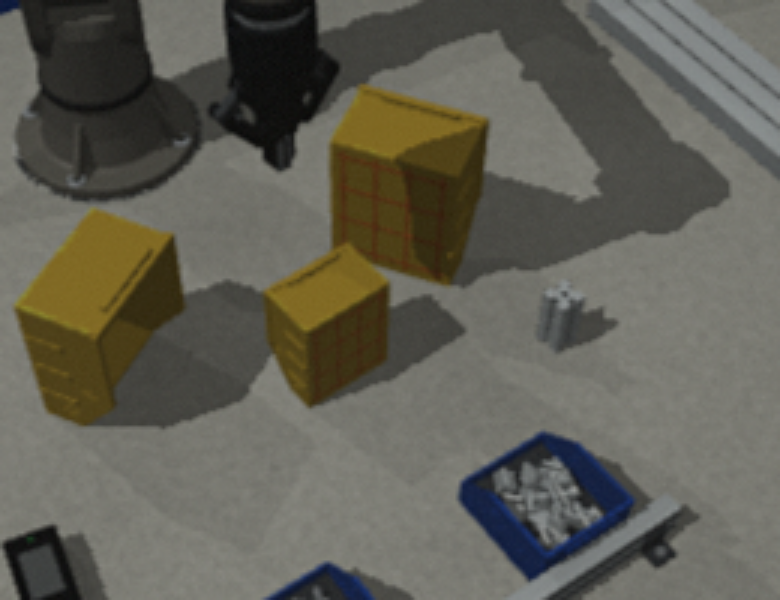

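The crop shows the fingertip hanging (about 285,165) behind the toppled small bin (325,320), which is clear of the two large ones. I'll descend, then push.

```bash
python3 -m inch '[0,-0.1,1,0,0,0,1,0,0,0,1,0,0,0,1,0,0,0,0.9,0,0,0,0,0,0.2,0,0,0,0.2,0,0,0,0.2,0,0,0,0.2,0,0,0]'
python3 -m inch '[0.15,0,0,0,0.15,0,0,0,0.15,0,0,0,0.15,0,0,0,0.15,0,0,0,0.15,0,0,0,0.15,0,0,0,0,0,0,0,0,0,0,0,0,0,0,0]'
python3 - <<'E'
from h import *
p,d=shot('scene'); cv2.imwrite('pics/s2.png',cv2.resize(p[60:260,140:400,::-1],None,fx=2,fy=2))
E
```

```text
time_s: 4.38
position: [0.3826, 0.0511, 0.1103]
tcp_rot: [0.997, 0.073, 0.002, 0.0]
force: [-0.6, 0.6, -0.0]
opening: 0.0001
finger_force: 0.2
time_s: 5.22
position: [0.4061, 0.0549, 0.1087]
tcp_rot: [0.997, 0.073, -0.0, 0.0]
force: [-0.3, 0.5, 0.4]
opening: 0.0001
finger_force: 0.0
```

View pics/s2.png

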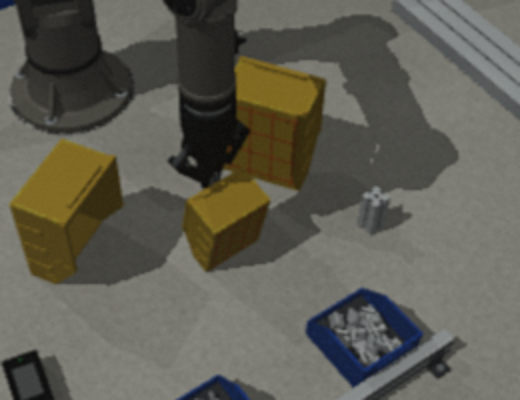

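The bin (about 225,220) is visibly tilted towards the rail, with the finger at its rim (210,182). I'll keep pushing.

```bash
python3 -m inch '[0.15,0,0,0,0.15,0,0,0,0.15,0,0,0,0.15,0,0,0,0.15,0,0,0,0.15,0,0,0,0,0,0,0,0,0,0,0,0,0,0,0,0,0,0,0]'
cat >> h.py <<'E'
def binpose(c='top',fn=None,box=(.38,.78,-.12,.2)):
    p,d=shot(c,fn);W=world(c,d)
    P,b=rect(W,p,(15,35),.008,.15,*box); 
    return P,b
E
python3 - <<'E'
from h import *
P,b=binpose('top','t2.png');print(len(P),P[:,2].max(),b.round(1),b.mean(0))
H=P[P[:,2]>.055];print('hi',cv2.boxPoints(cv2.minAreaRect((H[:,:2]*1000).astype(np.float32))).round(1))
E
```

```text
time_s: 6.1
position: [0.4284, 0.0581, 0.1087]
tcp_rot: [0.997, 0.073, -0.0, 0.0]
force: [0.0, -0.2, -0.4]
opening: 0.0002
finger_force: 0.0
491 0.06955279215492358 [[460.2 114.5]
 [474.9  12.4]
 [588.   28.7]
 [573.3 130.8]] [524.1065    71.606316]
hi [[479.8 117.4]
 [494.5  15.2]
 [588.   28.7]
 [573.3 130.8]]
```

View pics/t2.png

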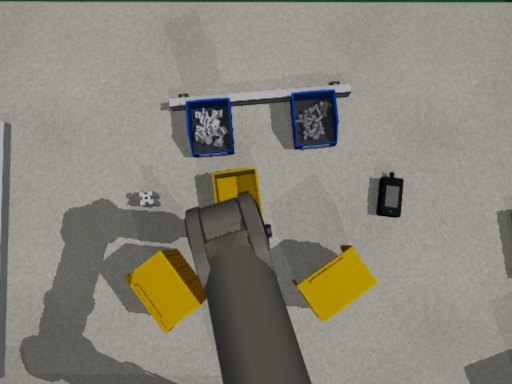

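The top view shows the bin upright (yellow box about 237,190 under the arm), z max 0.07, yaw about 8°. Next I'll push it sideways from its left.

```bash
python3 -m inch '[0,0,-1,0.85,0.8,-0.8,0,0,0.8,-0.8,0,0,0.8,-0.8,0,0,0.8,-0.8,0,0,0.8,-0.8,0,0,0,0,0.7,0,0,0,0,0,0,0,0,0,0,0,0,0]'
python3 d.py .519 .162 .018
python3 - <<'E'
from h import *
P,b=binpose('top','t3.png');print(len(P),P[:,2].max(),b.round(1),b.mean(0))
E
```

```text
time_s: 6.98
position: [0.5192, 0.1654, 0.1163]
tcp_rot: [0.999, 0.043, -0.0, 0.001]
force: [-0.4, 0.7, 0.1]
opening: 0.0001
finger_force: 0.0
6.9833 [0.5192 0.1654 0.1163] yaw 4.924452275096868 units [-0.0166  0.1328  3.9341] [-0.3913  0.7358  0.1053] 0.00010599579472144638
629 0.07002507734698887 [[447.8 113.4]
 [461.8  10.9]
 [588.   28.1]
 [574.  130.7]] [517.92255  70.79063]
```

View pics/t3.png

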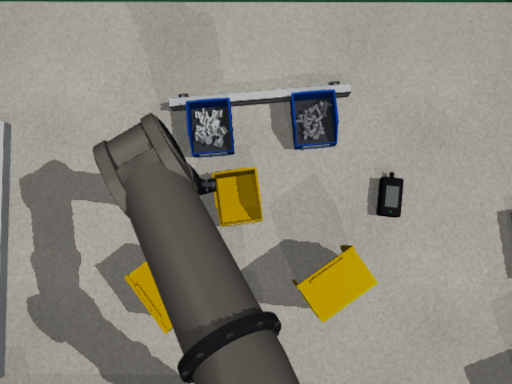

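The bin is upright at (237,195) and the fingertip is over its left side (207,183). I'll descend and push right.

```bash
python3 -m inch '[0,0,1,0,0,0,1,0,0,0,1,0,0,0,0.9,0,0,0,0,0,0,0.3,0,0,0,0.3,0,0,0,0.3,0,0,0,0.2,0,0,0,0.2,0,0]'
python3 -m inch '[0,0.2,0,0,0,0.2,0,0,0,0.2,0,0,0,0.2,0,0,0,0.2,0,0,0,0.2,0,0,0,0.2,0,0,0,0.2,0,0,0,0.1,0,0,0,0,0,0]'
python3 - <<'E'
from h import *
P,b=binpose('top','t4.png');print(len(P),P[:,2].max(),b.round(1),b.mean(0))
E
```

```text
time_s: 7.87
position: [0.5243, 0.1343, 0.0208]
tcp_rot: [0.999, 0.043, 0.002, -0.001]
force: [-0.3, 3.1, 3.8]
opening: 0.0001
finger_force: 2.5
time_s: 8.7
position: [0.528, 0.0928, 0.0207]
tcp_rot: [0.999, 0.044, 0.002, -0.001]
force: [0.5, 2.9, 6.2]
opening: 0.0001
finger_force: 3.4
395 0.11820177172980909 [[451.6  43.8]
 [455.8 -38.5]
 [583.3 -31.9]
 [579.1  50.3]] [517.4308      5.9271927]
```

View pics/t4.png

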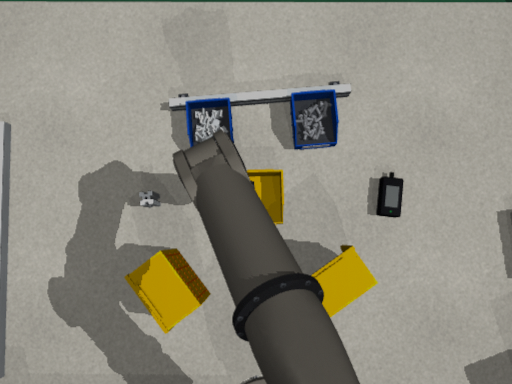

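```bash
python3 - <<'E'
from h import *
np.set_printoptions(precision=3,suppress=True)
p,d=shot('scene');W=world('scene',d);cv2.imwrite('pics/s4.png',cv2.resize(p[120:300,160:380,::-1],None,fx=3,fy=3))
P,b=rect(W,p,(15,35),.0,.15,.42,.78,-.15,.14);print(P.min(0),P.max(0))
E
```

```text
[ 0.453 -0.037  0.   ] [0.582 0.104 0.116]
```

View pics/s4.png

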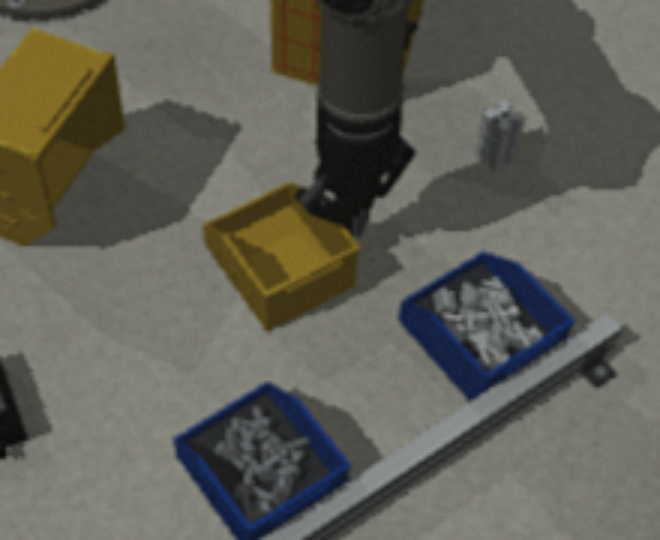

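The bin is upright and still in front of the gap (about 280,255 in the crop). The gripper's flare overhangs its left wall, so I'll raise the tip a little and finish the sideways push.

```bash
python3 -m inch '[0,0,-0.5,0,0,0,-0.5,0,0,0.15,0,0,0,0.15,0,0,0,0.15,0,0,0,0.15,0,0,0,0.15,0,0,0,0.15,0,0,0,0.1,0,0,0,0,0,0]'
python3 - <<'E'
from h import *
np.set_printoptions(precision=3,suppress=True)
P,b=binpose('top','t5.png',(.38,.78,-.12,.1));print(len(P),P[:,2].max(),b.round(1),b.mean(0))
P=P[P[:,2]<.08]
for x in np.arange(.46,.59,.02):
    q=P[abs(P[:,0]-x)<.01]; print(x,q[:,1].min(),q[:,1].max())
E
```

```text
time_s: 9.63
position: [0.528, 0.0655, 0.0433]
tcp_rot: [0.999, 0.043, -0.001, 0.0]
force: [0.6, -0.3, -1.5]
opening: -0.0003
finger_force: 0.0
314 0.06963498672002563 [[465.6 -47.5]
 [488.  -92.4]
 [600.6 -36.3]
 [578.2   8.6]] [533.099 -41.941]
0.46 -0.04754673284987087 -0.047431309707816054
0.48000000000000004 -0.04948828834851219 -0.046247274904567454
0.5 -0.050472750496856976 -0.040206636353093336
0.52 -0.0504396478637339 -0.045907979455240444
0.54 -0.05082534460867746 -0.04574296293687336
0.56 -0.0508693657469554 -0.03296296132636864
0.5800000000000001 -0.048372566551964764 0.006573661724690156
```

```bash
python3 -m inch '[0,-0.5,0,0,0,-0.5,0,0,0,0,-1,0,0,0,-1,0,0,0,-1,0,0,0,-1,0,-0.9,0.7,0,0,-0.9,0.7,0,0,-0.9,0.7,0,0,-0.9,0.7,0,0]' 95
python3 -m inch '[-0.9,0.7,0,0,0,0,0,0,0,0,0,0,0,0,0,0,0,0,0,0,0,0,0,0,0,0,0,0,0,0,0,0,0,0,0,0,0,0,0,0]'
python3 d.py .42 -.01 .015
python3 - <<'E'
from h import *
np.set_printoptions(precision=3,suppress=True)
P,b=binpose('top','t6.png',(.44,.78,-.12,.1));print(len(P),P[:,2].max(),b.round(1),b.mean(0))
p,d=shot('scene','s6.png');W=world('scene',d)
P,b=rect(W,p,(15,35),.008,.15,.44,.78,-.15,.1);print(b,b.mean(0),P[:,2].max())
E
```

```text
time_s: 10.52
position: [0.4416, 0.0158, 0.144]
tcp_rot: [0.999, 0.045, 0.0, -0.0]
force: [0.5, -0.6, 0.3]
opening: 0.0535
finger_force: 0.0
time_s: 11.35
position: [0.4217, -0.005, 0.1437]
tcp_rot: [0.999, 0.044, -0.0, -0.0]
force: [0.3, -0.5, 0.4]
opening: 0.0532
finger_force: 0.0
11.35 [ 0.4217 -0.005   0.1437] yaw 4.997362498365222 units [-0.0842  0.1939  5.1481] [ 0.3121 -0.4677  0.3856] 0.05323918956156874
491 0.06978732719666257 [[497.9  51.7]
 [498.9 -51.3]
 [580.7 -50.5]
 [579.7  52.5]] [539.299   0.622]
[[453.93  -52.033]
 [581.084 -52.842]
 [581.755  52.746]
 [454.601  53.554]] [517.842   0.356] 0.07004756411111457
```

View pics/t6.png

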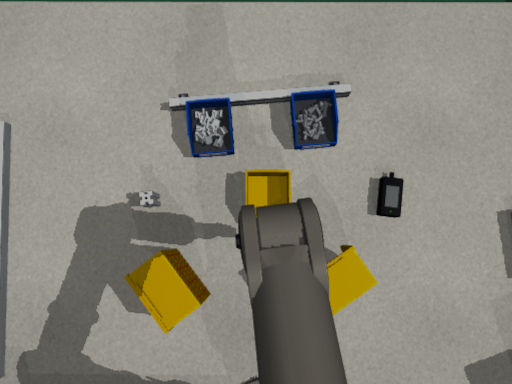

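The top view shows the bin in front of the gap (268,190), yaw about 0, centred on the gap axis. The gripper is over its front side. I'll go down and push with the two fingertips square to the rail.

```bash
python3 -m inch '[0,0.2,1,0,0,0,1,0,0,0,1,0,0,0,1,0,0,0,1,0,0,0,0,0,0.3,0,0,0,0.3,0,0,0,0.2,0,0,0,0.2,0,0,0]'
python3 -m inch '[0.2,0,0,0,0.3,0,0,0,0.3,0,0,0,0.3,0,0,0,0.3,0,0,0,0.3,0,0,0,0.3,0,0,0,0.3,0,0,0,0.2,0,0,0,0,0,0,0]'
python3 - <<'E'
from h import *
np.set_printoptions(precision=3,suppress=True)
for c in ['top','scene']:
    p,d=shot(c,c+'7.png');W=world(c,d)
    P,b=rect(W,p,(15,35),.008,.15,.46,.78,-.15,.1);print(b.round(0),b.mean(0),P[:,2].max())
    for a in [(.0,.2),(-.2,0)]:
        P,b=rect(W,p,(100,130),.03,.075,.6,.8,*a);print('blue',len(P),b.round(0),b.mean(0))
E
```

```text
time_s: 12.28
position: [0.4493, -0.0081, 0.0204]
tcp_rot: [0.999, 0.043, 0.002, 0.0]
force: [-1.1, -1.1, 0.5]
opening: 0.0538
finger_force: 0.5
time_s: 13.12
position: [0.5111, -0.0023, 0.0189]
tcp_rot: [0.999, 0.043, 0.001, -0.0]
force: [0.3, 0.7, -0.5]
opening: 0.0534
finger_force: 0.0
[[516.  51.]
 [642. -39.]
 [690.  28.]
 [564. 117.]] [602.848  39.107] 0.1168755653732057
blue 628 [[618. 189.]
 [627.  81.]
 [753.  92.]
 [743. 200.]] [685.233 140.306]
blue 693 [[ 640.  -62.]
 [ 649. -173.]
 [ 773. -163.]
 [ 764.  -52.]] [ 706.472 -112.611]
[[510.  55.]
 [522. -51.]
 [653. -36.]
 [640.  70.]] [581.203   9.885] 0.0690969716336314
blue 646 [[621. 188.]
 [628.  77.]
 [752.  85.]
 [745. 196.]] [686.329 136.468]
blue 588 [[ 640.  -63.]
 [ 650. -167.]
 [ 774. -156.]
 [ 765.  -51.]] [ 707.237 -109.185]
```

```bash
python3 -m inch '[0.2,0,0,0,0.3,0,0,0,0.4,0,0,0,0.5,0,0,0,0.5,0,0,0,0.5,0,0,0,0.5,0,0,0,0.4,0,0,0,0.3,0,0,0,0.2,0,0,0]'
python3 -m inch '[0.12,0,0,0,0.12,0,0,0,0.12,0,0,0,0.12,0,0,0,0.12,0,0,0,0,0,0,0,0,0,0,0,0,0,0,0,0,0,0,0,0,0,0,0]'
python3 - <<'E'
from h import *
np.set_printoptions(precision=3,suppress=True)
for c in ['top','scene']:
    p,d=shot(c,c+'8.png');W=world(c,d)
    P,b=rect(W,p,(15,35),.008,.15,.56,.78,-.15,.1);print(b.round(0),b.mean(0),P[:,2].max())
E
```

```text
time_s: 14.05
position: [0.6048, 0.0058, 0.0187]
tcp_rot: [0.999, 0.043, 0.0, -0.0]
force: [-1.8, -0.2, 0.7]
opening: 0.0534
finger_force: 0.6
time_s: 14.88
position: [0.6188, 0.0069, 0.0189]
tcp_rot: [0.999, 0.043, 0.0, 0.0]
force: [-0.2, -0.4, 0.8]
opening: 0.0536
finger_force: 0.0
[[615.  59.]
 [619.  44.]
 [711.  72.]
 [707.  87.]] [662.867  65.482] 0.13834614377131527
[[624.  84.]
 [634. -38.]
 [761. -28.]
 [751.  94.]] [692.122  28.221] 0.06923675116940955
```

```bash
python3 -m inch '[0.1,0,0,0,0.1,0,0,0,0.1,0,0,0,0,0,0,0,0,0,0,0,0,0,0,0,0,0,0,0,0,0,0,0,0,0,0,0,0,0,0,0]'
python3 -m inch '[0.1,0,0,0,0.1,0,0,0,0,0,0,0,0,0,0,0,0,0,0,0,0,0,0,0,0,0,0,0,0,0,0,0,0,0,0,0,0,0,0,0]'
```

```text
time_s: 15.82
position: [0.6248, 0.0075, 0.0184]
tcp_rot: [0.999, 0.044, -0.002, 0.0]
force: [-4.5, 0.3, 2.3]
opening: 0.0535
finger_force: 2.5
time_s: 16.65
position: [0.6248, 0.0075, 0.0178]
tcp_rot: [0.999, 0.044, -0.007, 0.001]
force: [-13.6, -1.5, 10.1]
opening: 0.0536
finger_force: 7.0
```

Firm contact: the TCP has stopped and the force is rising, so the bin is against the rail. I'll back off, rise clear and look.

```bash
python3 -m inch '[-0.2,0,0,0,-0.4,0,0,0,-0.6,0,0,0,-0.8,0,0,0,-1,0,0,0,-1,0,0,0,0,0,-1,0,0,0,-1,0,0,0,-1,0,0,0,-1,0]'
python3 -m inch '[-1,0,-1,0,-1,0,-1,0,-1,0,0,0,-1,0,0,0,-1,0,0,0,0,0,0,0,0,0,0,0,0,0,0,0,0,0,0,0,0,0,0,0]'
python3 - <<'E'
from h import *
np.set_printoptions(precision=3,suppress=True)
for c in ['top','scene']:
    p,d=shot(c);W=world(c,d)
    if c=='top': cv2.imwrite('pics/t9.png',cv2.resize(p[70:250,130:410,::-1],None,fx=2.8,fy=2.8))
    P,b=rect(W,p,(15,35),.008,.15,.56,.78,-.15,.15);print(b.round(0),b.mean(0),P[:,2].max())
    for a in [(.0,.2),(-.2,0)]:
        P,b=rect(W,p,(100,130),.03,.075,.6,.8,*a);print('blue',b.round(0),b.mean(0))
E
```

```text
time_s: 17.48
position: [0.5329, -0.0004, 0.1203]
tcp_rot: [0.999, 0.044, 0.002, -0.0]
force: [0.7, 0.3, 0.4]
opening: 0.0538
finger_force: 0.0
time_s: 18.32
position: [0.4085, -0.0112, 0.169]
tcp_rot: [0.999, 0.044, 0.001, -0.0]
force: [-0.4, 0.4, -0.4]
opening: 0.054
finger_force: 0.0
[[628.  67.]
 [637. -41.]
 [764. -30.]
 [755.  77.]] [695.954  18.329] 0.0699959470715591
blue [[618. 185.]
 [627.  81.]
 [756.  92.]
 [748. 195.]] [687.335 138.359]
blue [[ 639.  -63.]
 [ 648. -173.]
 [ 773. -162.]
 [ 763.  -52.]] [ 705.929 -112.367]
[[629.  84.]
 [639. -37.]
 [764. -27.]
 [754.  95.]] [696.402  28.731] 0.06872742333262562
blue [[619. 188.]
 [628.  74.]
 [752.  84.]
 [743. 197.]] [685.79  135.616]
blue [[ 640.  -63.]
 [ 650. -167.]
 [ 774. -156.]
 [ 764.  -52.]] [ 707.099 -109.634]
```

View pics/t9.png

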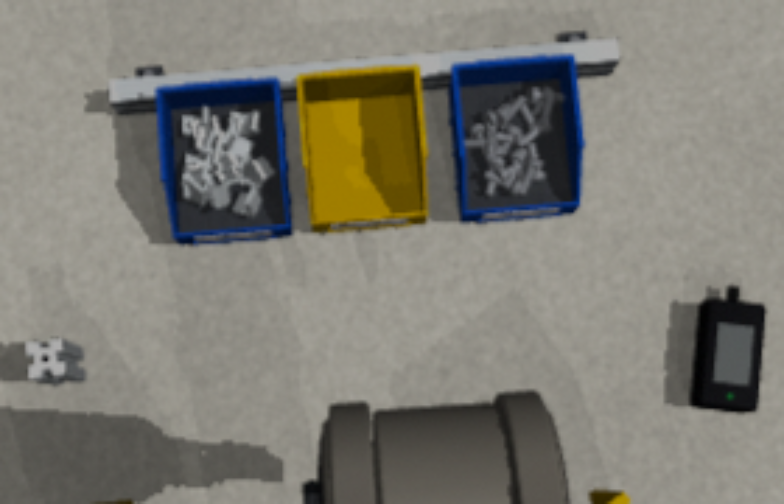

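The yellow bin (362,145) stands upright between the blue bins, square (yaw about 4.9° against the rail's 5°) and against the rail. The blue bins have not moved, and nothing is touching the robot.

```bash
python3 -c "
from rig import env
print(env.close_job())"
```

```text
the job is handed in; nothing more can be done
None
```

The yellow bin was tipped upright and pushed into the gap: it stands square and against the back rail, about 4 mm off centre, the blue bins have not moved, and the job is handed in at about 18 s of the 64 s allowed.

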